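# Find and release the latched key of the electrode selector

## Robot

A 6-joint arm with a two-finger parallel gripper is mounted at the origin on a cart in front of the work surface, level with it; the furniture and walls round the work are solid. World frame = base frame: x ahead of the robot, y to its left, z up, the work surface at z = 0. Lengths are in mm, angles in degrees, forces in N, time in s.
With the tool pointing down it reaches from about 350 to 850 mm from the base axis. Payload 8.1 kg.
Tool frame: the origin (TCP) lies at the centre of the arm's flange, where the gripper is bolted on; the fingertips stand 173 mm ahead of it and the grasp point (between the pads) lies 155 mm ahead of it; z points along the fingers, y is the line along which they close (so a half turn about z gives the same grasp; the last joint's range is limited). The gripper opens to 85 mm and grips with 20 to 120 N. Pads are 22 mm wide; open, the fingers measure 114 mm over their backs; the gripper's body (76 mm by 85 mm) begins 54 mm behind the grasp point. The pads swing forward as they close: fully open they stand 13 mm farther back than shut.
Start: joints at [71.883, 7.471, 85.268, -0, 87.261, -4.893], TCP at [137.232, 584.101, 404.692] pointing down, gripper open.
Joint ranges: [-169.43, 169.43], [-51.17, 129.36], [1.28, 143.12], [-76.62, 256.62], [0, 156.53], [-152.29, 152.29]. Speed limits (degrees/s): [136.94, 136.94, 159.86, 180, 180, 180].

## Interface

Orientations are given as [roll, pitch, yaw] about the fixed x, y, z axes, in that order (R = Rz(yaw) Ry(pitch) Rx(roll)).
In Python, from bench import * gives the robot as it stands.
- The arm moves only by the shell command python3 -m jog 'ROWS' [FORCE]. ROWS is text: rows parted by semicolons, each of 7 numbers parted by spaces: the shift along the tool's x, y, z scaled (see below), then the turn, a rotation vector about the tool's x, y, z scaled (see below), then the closure, from -1 (fully open) to 1 (shut). In form: tx ty tz wx wy wz hand; .... A call has 1 to 5 rows; each row shifts and turns the commanded pose from where the row before left it, along the tool's axes as they then stand; what a row does not reach is not made up. The controller multiplies each number of a shift by 0.1 m and each number of a turn by 60 degrees. A row lasts 1/8 s, in which the tool goes at most 62.5 mm and 10.7 degrees, less where a joint would pass 70% of its speed; a pose out of reach is approached as far as the arm can. A call with a number of a shift or a turn outside -1 to 1 is refused whole. A call with a gripper value outside its range is refused whole. The fingers move at their own pace and stop on an object; FORCE is the grip in N (left out, the last holds). Time passes only in rows, so rows that do not move let the fingers close. It gives the time, the measured TCP pose, the force, the opening and the grip force at its end, in the units of the state.
- sense(): the state, without advancing time (a new reading comes with each control period).
- snapshot(name): name is "side" or "top"; returns a dict with "img" (420x560x3 uint8, red, green, blue), "fx", "fy", "cx", "cy" (pixels), "dist" ([k1, k2, p1, p2, k3] as OpenCV has them; the pictures are not rectified), "extrinsics" (4x4, takes a point from camera to world coordinates). Camera axes: x right, y down, z forward; pixel columns grow to the right and rows downward; lengths in mm; the calibration is good to about 2 mm. A picture is of the moment at which its call begins. There is no depth.
- hand_in(): hands the job in; it is judged then, once.
The state is a dict: "time": time; "joint_pos": joint angles; "qd": joint speeds; "joint_efforts": joint torques, N m; "tool_pos": TCP position; "tcp_rot": TCP orientation; "ft_force": force on the tool from outside, world axes, zero at the start; "wrist_torque": the same for the moment, N m; "finger_gap": finger opening in mm; "grip_force": force on a finger pad.
Only numpy, scipy, OpenCV 4.12 (cv2) and the standard library are available. Lean on these libraries where they do the work, as an engineer would, in place of code of your own. Each camera call takes 0.05 s, during which the arm holds its last target. There are 200 camera calls.

## Task

One of the four identical push-push keys on the electrode selector box has been left latched down, and every channel must be off before the electrodes are changed. With the fingertips, first tap each of the four keys lightly, going along the row from left to right, to feel which one sits lower and does not give; then press that key home so that it comes free and springs up. Do not press the other three home, and leave the cups, tweezers, beaker and bottle round the box where they stand.

Things in the scene. Friction and masses are not known exactly. Their poses are not given: they have to be found in the camera images.
- selector: electrode selector box, fixed to the worktop: white steel case 110 x 212 mm with an aluminium top panel 44 mm above the worktop, four key switches in a row across it, one to four small raised dots in front of them, four round sockets on the back. Origin: centre of its underside; x to the back of the box (away from the robot), y to its left as the robot sees it, z up. The key centres lie at x = +4 mm and y = +66, +22, -22, -66 mm (left to right)
- key_1: one of four identical white push-push keys, 26 mm square, 44 mm apart, each in a fixed black frame 36 mm square and 5 mm high on the panel; which of them sits in which place changes. Origin: centre of its flat top; axes parallel to the selector's; it moves straight down. Top above the worktop: 59 mm up, 54.5 mm latched, 50 mm pressed home (hard stop)
- key_2: as key_1. Feel of every key: an up key starts to give at about 2 N, takes 3 N at 2 mm down and at most about 4.5 N (near 5 mm), then gets lighter and snaps through its last 0.5 mm; a latched key does not give below about 3.5 N, then does the same. Home is a hard stop
- key_3: as key_1. Latch of every key: an up key pressed home latches when let go; a latched key pressed home comes free and follows the finger up when let go (pushing with up to 10 N); a key let go before the last 1 mm of its stroke returns to the state it had
- key_4: as key_1
- cup_red: snap-lid sample cup with red lid, 35 x 43 x 24 mm, at the left end of the selector, loose. Origin: centre of its underside
- cup_blue: snap-lid sample cup with blue lid, 35 x 43 x 24 mm, in front of the selector, loose. Origin: centre of its underside
- tweezers: steel tweezers lying flat, 122 mm long, 9 mm high, in front of the selector, loose. Origin: centre of its underside
- beaker: small clear beaker with spout, 56 mm wide, 76 mm high, behind the selector, loose. Origin: centre of its underside
- drop_bottle: brown dropper bottle with white cap, 30 mm wide, 78 mm high, at the right end of the selector, loose. Origin: centre of its underside

How it is judged:
By the outcome, as a careful person would: the job done as asked, in the order asked, and still so for the second after the job is handed in, with the robot touching nothing.
It also fails if it takes over 64 s, if anything falls off the work surface, if the arm or the gripper's body presses on something with over 40 N, if the wrist force passes 120 N, or if a joint passes its speed limit or range.

## Working session

There is one attempt and no reset: what is moved stays moved. The work goes in short steps, Python scripts to look and compute and a shell command to move; the robot and the scene stay as the last step left them, time stands still between calls to the robot, and variables do not carry over. Pictures are saved under pics/ and viewed, at most 10 in all, crops included, and the job is handed in when it is done.

```bash
mkdir -p pics; ls
python3 - <<'E'
from bench import *
import cv2
for n in("top","side"):
    s=snapshot(n); cv2.imwrite(f"pics/{n}0.png",s["img"][:,:,::-1]); print(n,s["fx"],s["fy"],s["cx"],s["cy"],s["dist"],s["extrinsics"])
print(sense())
E
```

```text
pics
top 450.8244245304052 450.8244245304052 283.70981876909326 212.67101439489412 [-0.0166098  0.         0.         0.         0.       ] [[ 1.20432439e-02 -9.98636975e-01  5.07853655e-02  4.70428234e+02]
 [-9.99846219e-01 -1.13792428e-02  1.33435933e-02  4.39250515e+01]
 [-1.27475067e-02 -5.09382559e-02 -9.98620446e-01  9.06186762e+02]
 [ 0.00000000e+00  0.00000000e+00  0.00000000e+00  1.00000000e+00]]
side 396.271231251935 396.271231251935 282.83979674828373 205.8386768337793 [-0.09292896  0.          0.          0.          0.        ] [[ 8.88410702e-01 -2.22719906e-01  4.01400384e-01  1.75153876e+02]
 [-4.58630279e-01 -3.93281454e-01  7.96861321e-01 -6.03561254e+02]
 [-1.96135516e-02 -8.92034496e-01 -4.51541545e-01  4.39105099e+02]
 [ 0.00000000e+00  0.00000000e+00  0.00000000e+00  1.00000000e+00]]
{'time': 0.1, 'joint_pos': array([ 7.18814626e+01,  7.51242522e+00,  8.53232757e+01, -3.68068696e-04,
        8.72624431e+01, -4.89353456e+00]), 'qd': array([ 0.01279648, -0.22343407, -0.1878851 , -0.03632728, -0.02454989,
        0.00208495]), 'joint_efforts': array([ 1.11216690e-03, -5.70947242e+01, -5.01944375e+01, -1.69861464e-04,
        7.95922737e-03, -3.16237958e-05]), 'tool_pos': array([137.18503461, 583.89352203, 403.72968345]), 'tcp_rot': array([-1.79902182e+02, -8.00584446e-03,  1.66775008e+02]), 'ft_force': array([0.34375785, 0.08135695, 0.27705963]), 'wrist_torque': array([0.03330042, 0.02351296, 0.02938162]), 'grip_force': 0.0, 'finger_gap': 85.28569358704746}
```

View pics/top0.png

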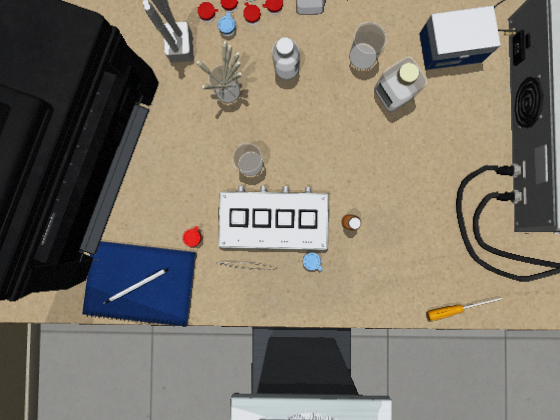

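View pics/side0.png

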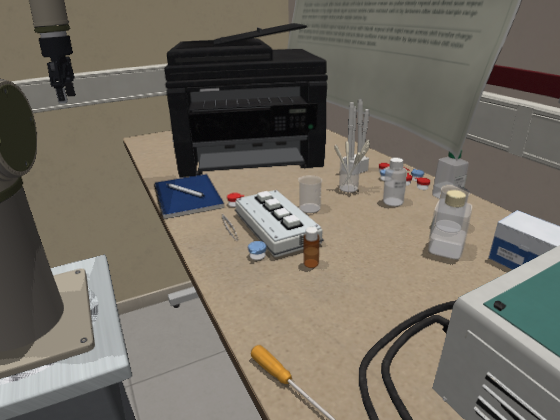

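The top picture shows the selector with keys at about (239,217), (262,217), (285,218), (308,218). The beaker is behind it at (249,160), the bottle to the right at (351,222), the red cup to the left at (193,237), and the tweezers and blue cup are in front. The side picture shows the same layout. I'll enlarge both around the box.

Run:
```python
import cv2
a=cv2.imread("pics/top0.png")[180:260,210:340]; cv2.imwrite("pics/topc.png",cv2.resize(a,None,fx=6,fy=6,interpolation=cv2.INTER_CUBIC))
a=cv2.imread("pics/side0.png")[180:260,225:335]; cv2.imwrite("pics/sidec.png",cv2.resize(a,None,fx=7,fy=7,interpolation=cv2.INTER_CUBIC))
```

```text
(no output)
```

View pics/topc.png

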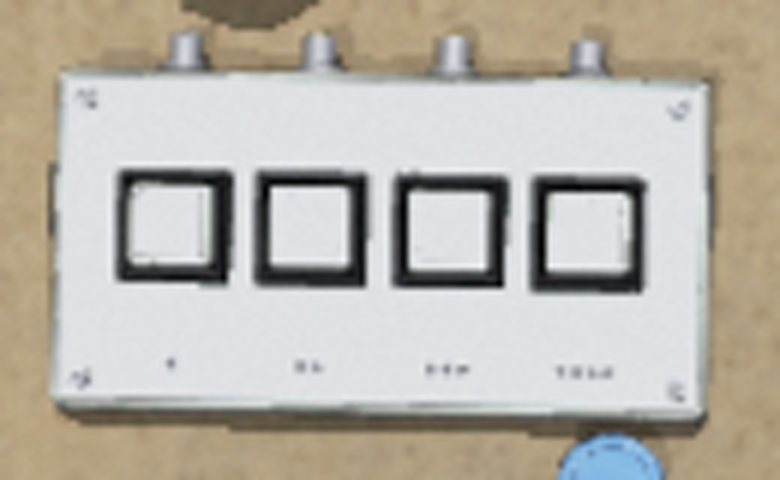

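View pics/sidec.png

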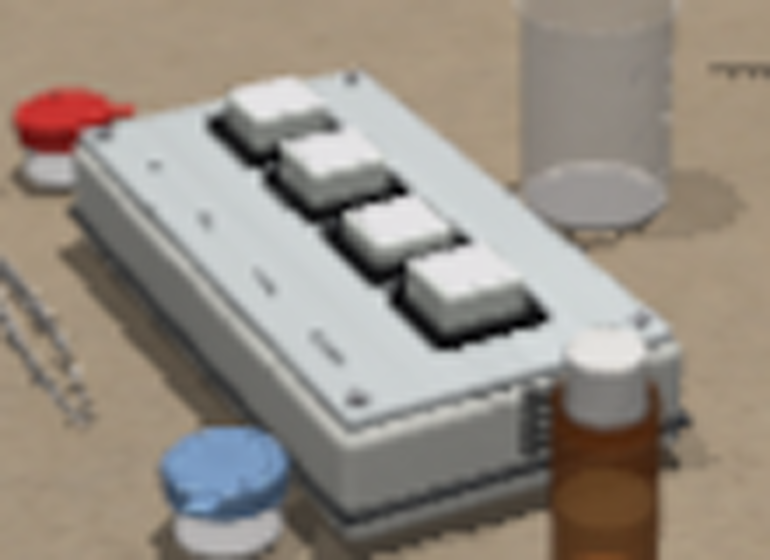

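Enlarged top crop: frame centres at (175,227), (311,229), (451,231), (588,234) and panel corners at (62,72), (708,83), (702,412), (55,402). In the side crop, the third key from the left looks lower than the others; the taps will check that.

```bash
cat > h.py <<'E'
from bench import *
import numpy as np, cv2
from scipy.spatial.transform import Rotation as R
def ray(n,px,z):
    s=snapshot(n);K=np.array([[s["fx"],0,s["cx"]],[0,s["fy"],s["cy"]],[0,0,1]])
    p=cv2.undistortPoints(np.array(px,float).reshape(-1,1,2),K,np.array(s["dist"]))[:,0]
    E=np.array(s["extrinsics"]);d=np.c_[p,np.ones(len(p))]@E[:3,:3].T;o=E[:3,3]
    return o+d*((z-o[2])/d[:,2])[:,None]
def delta(target,yaw):
    s=sense();r=R.from_euler('xyz',s["tcp_rot"],degrees=True);g=R.from_euler('xyz',[180,0,yaw],degrees=True)
    print("pos",s["tool_pos"].round(1),"rot",s["tcp_rot"].round(2),"F",s["ft_force"].round(2),"t",s["time"],"gap",s["finger_gap"])
    print("shift now-frame/100",(r.inv().apply(np.array(target)-s["tool_pos"])/100).round(3),"goal-frame",(g.inv().apply(np.array(target)-s["tool_pos"])/100).round(3),"turn/60",np.degrees((r.inv()*g).as_rotvec()/60).round(4))
E
python3 - <<'E'
from h import *
f=lambda a,k,o:(np.array(a)+.5)/k-.5+np.array(o)
P=ray("top",f([(175,227),(311,229),(451,231),(588,234)],6,(210,180)),49)
C=ray("top",f([(62,72),(708,83),(702,412),(55,402)],6,(210,180)),44)
print(P.round(1),np.diff(P,axis=0).round(1),np.linalg.norm(np.diff(C,axis=0),axis=1),C.mean(0))
d=P[0]-P[3];yaw=np.degrees(np.arctan2(-d[0],d[1]));print("yaw",yaw,"frames centre",P.mean(0))
# side: key tops: centres
S=ray("side",f([(276,100),(336,152),(398,226),(468,274)],7,(225,180)),59);print("side z59",S.round(1))
r=R.from_euler('z',yaw,degrees=True);o=P.mean(0)-r.apply([4,0,0])
print([ (o+r.apply([4,y,0])).round(1) for y in (66,22,-22,-66)])
delta([300,300,404],180+yaw)
E
```

```text
[[504.  141.   49. ]
 [503.9  97.7  49. ]
 [503.7  53.3  49. ]
 [503.3   9.8  49. ]] [[ -0.1 -43.2   0. ]
 [ -0.1 -44.4   0. ]
 [ -0.5 -43.4   0. ]] [206.89935392 104.87768647 205.95160864] [500.23756361  75.56089915  44.        ]
yaw -0.3092661238685018 frames centre [503.71444502  75.44670984  49.        ]
side z59 [[503.4 141.7  59. ]
 [503.7  97.7  59. ]
 [497.9  44.2  59. ]
 [501.9   8.3  59. ]]
[array([504.1, 141.4,  49. ]), array([503.8,  97.4,  49. ]), array([503.6,  53.4,  49. ]), array([503.4,   9.4,  49. ])]
pos [137.2 584.  404.2] rot [-1.7995e+02 -1.0000e-02  1.6677e+02] F [0.57 0.21 0.37] t 0.25 gap 85.32213384304438
shift now-frame/100 [-2.235 -2.392  0.004] goal-frame [-1.643e+00 -2.831e+00  2.000e-03] turn/60 [-9.000e-04 -2.000e-04 -2.153e-01]
```

The fixes agree: keys lie at x≈503.7, y≈141.4/97.4/53.4/9.4, with 44 mm pitch and yaw −0.3°. I'll move now, closing the fingers and turning 13°, then going round the printer.

```bash
python3 -m jog '0 0 0 0 0 -0.108 1; 0 0 0 0 0 -0.108 1; -0.27 -0.47 0 0 0 0 1; -0.27 -0.47 0 0 0 0 1; -0.27 -0.47 0 0 0 0 1' 40; python3 -m jog '-0.27 -0.47 0 0 0 0 1; -0.27 -0.47 0 0 0 0 1; -0.27 -0.47 0 0 0 0 1;0 0 0 0 0 0 1'; python3 -c "
from h import *
delta([504,141.4,59+173+30],179.7)"
```

```text
time: 0.88
tool_pos: [218.0, 441.3, 404.5]
tcp_rot: [-180.0, 0.0, 179.8]
ft_force: [0.6, 0.9, 0.5]
finger_gap: 0.0
grip_force: 0.0
time: 1.38
tool_pos: [299.5, 298.8, 404.8]
tcp_rot: [-180.0, 0.1, 179.4]
ft_force: [0.7, 0.8, 0.6]
finger_gap: 0.2
grip_force: 0.0
pos [299.5 298.8 404.8] rot [-1.7998e+02  6.0000e-02  1.7944e+02] F [0.72 0.78 0.62] t 1.375 gap 0.1611135201103462
shift now-frame/100 [-2.059 -1.553  1.431] goal-frame [-2.054 -1.563  1.428] turn/60 [-0.0004  0.001  -0.0043]
```

```bash
python3 -m jog '-0.411 -0.312 0 0 0 0 1; -0.411 -0.312 0 0 0 0 1; -0.411 -0.312 0 0 0 0 1; -0.411 -0.312 0 0 0 0 1; -0.411 -0.312 0 0 0 0 1'; python3 -m jog '0 0 0.4 0 0 0 1; 0 0 0.4 0 0 0 1; 0 0 0.4 0 0 0 1; 0 0 0.1 0 0 0 1; 0 0 0 0 0 0 1' ;python3 -c "
from h import *
delta([504,141.4,59+173+10],179.7)
cv2.imwrite('pics/a.png',cv2.resize(snapshot('side')['img'][100:260,200:400,::-1],None,fx=3.5,fy=3.5,interpolation=2))"
```

```text
time: 2.0
tool_pos: [503.9, 144.2, 404.6]
tcp_rot: [180.0, 0.0, 179.8]
ft_force: [0.1, 0.4, 0.3]
finger_gap: -0.1
grip_force: 0.0
time: 2.62
tool_pos: [502.6, 145.0, 274.8]
tcp_rot: [180.0, -0.1, 179.8]
ft_force: [0.5, -0.7, -0.3]
finger_gap: 0.2
grip_force: 0.0
pos [502.6 145.  274.8] rot [ 1.8000e+02 -5.0000e-02  1.7977e+02] F [ 0.49 -0.74 -0.25] t 2.625 gap 0.21165923518111146
shift now-frame/100 [-0.014 -0.036  0.328] goal-frame [-0.014 -0.036  0.328] turn/60 [ 0.     -0.0009  0.0012]
```

View pics/a.png

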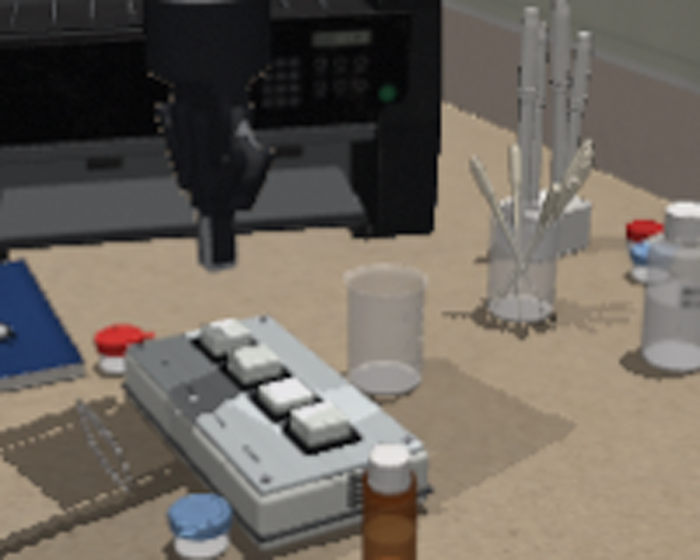

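The fingers are shut and hang above the leftmost key, with the tip at about (217,265) in the crop. Clearances are good. I'll go down close to key 1.

```bash
python3 -m jog '-0.014 -0.036 0.15 0 0 0 1; 0 0 0.15 0 0 0 1; 0 0 0.07 0 0 0 1; 0 0 0 0 0 0 1; 0 0 0 0 0 0 1'; python3 -m jog '0 0 0.01 0 0 0 1; 0 0 0 0 0 0 1'; python3 -m jog '0 0 0.01 0 0 0 1; 0 0 0 0 0 0 1';  python3 -c "
from h import *
delta([504,141.4,59+173],179.7)"
```

```text
time: 3.3
tool_pos: [504.3, 140.8, 238.0]
tcp_rot: [180.0, 0.0, 179.7]
ft_force: [-0.1, -0.4, 0.4]
finger_gap: 0.2
grip_force: 0.0
time: 3.55
tool_pos: [504.2, 140.9, 237.0]
tcp_rot: [180.0, 0.0, 179.7]
ft_force: [-0.5, -0.0, 0.4]
finger_gap: 0.2
grip_force: 0.0
time: 3.8
tool_pos: [504.0, 140.8, 235.6]
tcp_rot: [-180.0, -0.0, 179.7]
ft_force: [-0.5, -0.3, 0.1]
finger_gap: -0.0
grip_force: 0.0
pos [504.  140.8 235.6] rot [-1.8000e+02 -1.0000e-02  1.7974e+02] F [-0.47 -0.34  0.11] t 3.8 gap -0.001177561458472127
shift now-frame/100 [0.    0.006 0.036] goal-frame [0.    0.006 0.036] turn/60 [-0.     -0.0001  0.0006]
```

```bash
J(){ grep -E "pos|force: \["; }; python3 -m jog '0 0 0.01 0 0 0 1; 0 0 0 0 0 0 1'|J; python3 -m jog '0 0 0.01 0 0 0 1; 0 0 0 0 0 0 1'|J; python3 -m jog '0 0 0.01 0 0 0 1; 0 0 0 0 0 0 1'|J; python3 -m jog '0 0 0.005 0 0 0 1; 0 0 0 0 0 0 1'|J
```

```text
tool_pos: [504.1, 140.8, 234.6]
ft_force: [-0.1, 0.4, -0.3]
tool_pos: [504.1, 140.8, 233.6]
ft_force: [-0.8, 0.7, -1.1]
tool_pos: [504.0, 140.8, 232.6]
ft_force: [0.0, 0.5, 0.9]
tool_pos: [504.1, 140.8, 232.3]
ft_force: [-0.2, -0.3, 1.7]
```

```bash
J(){ grep -E "pos|force: \["; }; python3 -m jog '0 0 0.005 0 0 0 1; 0 0 0 0 0 0 1'|J; python3 -m jog '0 0 0.005 0 0 0 1; 0 0 0 0 0 0 1'|J; python3 -m jog '0 0 0 0 0 0 1; 0 0 0 0 0 0 1'|J
```

```text
tool_pos: [504.1, 140.8, 231.8]
ft_force: [-0.7, 0.3, 1.5]
tool_pos: [504.1, 140.8, 231.2]
ft_force: [-0.7, -0.4, 2.2]
tool_pos: [504.1, 140.8, 231.2]
ft_force: [-0.8, -0.9, 2.0]
```

```bash
J(){ grep -E "pos|force: \["; }; python3 -m jog '0 0 0.005 0 0 0 1; 0 0 0 0 0 0 1'|J; python3 -m jog '0 0 0 0 0 0 1; 0 0 0 0 0 0 1'|J; python3 -m jog '0 0 -0.06 0 0 0 1; 0 0 0 0 0 0 1; 0 0 -0.04 0 0 0 1; 0 0 0 0 0 0 1'|J;  python3 -c "
from h import *
delta([503.8,97.4,59+173+9],179.7)"
```

```text
tool_pos: [504.1, 140.8, 230.7]
ft_force: [-1.4, -0.7, 2.0]
tool_pos: [504.1, 140.8, 230.7]
ft_force: [0.1, -0.2, 2.3]
tool_pos: [504.3, 140.8, 241.1]
ft_force: [0.0, -0.3, 0.0]
pos [504.3 140.8 241.1] rot [1.7999e+02 4.0000e-02 1.7974e+02] F [ 0.03 -0.29  0.01] t 6.55 gap 0.17402962197826946
shift now-frame/100 [ 0.003 -0.434  0.001] goal-frame [ 0.002 -0.434  0.001] turn/60 [0.0001 0.0006 0.0006]
```

Key 1 met the finger at about 232.3 and gave over 1.5 mm at about 2.2 N, so it is up. On to key 2, using the same tap.

```bash
J(){ grep -E "pos|force: \["; }; python3 -m jog '0 -0.22 0 0 0 0 1; 0 -0.214 0 0 0 0 1; 0 0 0.04 0 0 0 1; 0 0 0.03 0 0 0 1; 0 0 0 0 0 0 1'|J; python3 -m jog '0 0 0.01 0 0 0 1; 0 0 0 0 0 0 1'|J;  python3 -m jog '0 0 0.005 0 0 0 1; 0 0 0 0 0 0 1'|J; python3 -m jog '0 0 0.005 0 0 0 1; 0 0 0 0 0 0 1'|J; python3 -m jog '0 0 0.005 0 0 0 1; 0 0 0 0 0 0 1'|J
```

```text
tool_pos: [503.6, 98.0, 233.2]
ft_force: [0.4, -1.1, 0.1]
tool_pos: [503.9, 97.7, 232.7]
ft_force: [-0.7, -0.2, -0.0]
tool_pos: [503.9, 97.5, 232.3]
ft_force: [-0.9, 0.4, 0.0]
tool_pos: [504.0, 97.4, 231.9]
ft_force: [0.4, 1.0, 2.3]
tool_pos: [504.0, 97.4, 231.3]
ft_force: [-0.0, 1.0, 2.7]
```

```bash
J(){ grep -E "pos|force: \["; }; python3 -m jog '0 0 0.005 0 0 0 1; 0 0 0 0 0 0 1'|J; python3 -m jog '0 0 0 0 0 0 1; 0 0 0 0 0 0 1'|J; python3 -m jog '0 0 -0.06 0 0 0 1; 0 0 0 0 0 0 1; 0 0 -0.04 0 0 0 1; 0 0 0 0 0 0 1'|J;  python3 -c "
from h import *
delta([503.6,53.4,59+173+9],179.7)"
```

```text
tool_pos: [503.9, 97.4, 230.7]
ft_force: [-0.7, 1.6, 2.7]
tool_pos: [504.0, 97.4, 230.8]
ft_force: [-0.8, 1.5, 3.7]
tool_pos: [504.0, 97.4, 241.1]
ft_force: [0.8, 0.2, 0.0]
pos [504.   97.4 241.1] rot [-1.8000e+02  3.0000e-02  1.7973e+02] F [0.82 0.21 0.04] t 9.175 gap -0.25654633733440696
shift now-frame/100 [ 0.002 -0.44   0.001] goal-frame [ 0.002 -0.44   0.001] turn/60 [-0.      0.0005  0.0005]
```

Key 2 also gave, about 1.3 mm at about 3 N. Now key 3, with finer steps.

```bash
J(){ grep -E "pos|force: \["; }; python3 -m jog '0 -0.22 0 0 0 0 1; 0 -0.22 0 0 0 0 1; 0 0 0.04 0 0 0 1; 0 0 0.03 0 0 0 1; 0 0 0 0 0 0 1'|J; python3 -m jog '0 0 0.01 0 0 0 1; 0 0 0 0 0 0 1'|J;  python3 -m jog '0 0 0.01 0 0 0 1; 0 0 0 0 0 0 1'|J; python3 -m jog '0 0 0.005 0 0 0 1; 0 0 0 0 0 0 1'|J
```

```text
tool_pos: [503.4, 54.0, 233.2]
ft_force: [0.5, 0.2, -0.2]
tool_pos: [503.7, 53.7, 232.7]
ft_force: [0.1, -0.1, -0.2]
tool_pos: [503.7, 53.5, 231.6]
ft_force: [0.1, -0.4, 0.1]
tool_pos: [503.7, 53.4, 231.2]
ft_force: [0.5, 0.2, -0.4]
```

```bash
J(){ grep -E "pos|force: \["; }; python3 -m jog '0 0 0.01 0 0 0 1; 0 0 0.01 0 0 0 1; 0 0 0 0 0 0 1'|J; python3 -m jog '0 0 0.005 0 0 0 1; 0 0 0 0 0 0 1'|J; python3 -m jog '0 0 0.003 0 0 0 1; 0 0 0 0 0 0 1'|J; python3 -m jog '0 0 0.002 0 0 0 1; 0 0 0 0 0 0 1'|J;python3 -m jog '0 0 0.002 0 0 0 1; 0 0 0 0 0 0 1'|J
```

```text
tool_pos: [503.6, 53.4, 229.0]
ft_force: [-0.1, -0.2, -0.3]
tool_pos: [503.7, 53.4, 228.6]
ft_force: [-0.7, -0.3, -0.2]
tool_pos: [503.7, 53.4, 228.4]
ft_force: [0.2, 0.1, 0.6]
tool_pos: [503.7, 53.4, 228.2]
ft_force: [-0.1, 0.0, 1.0]
tool_pos: [503.7, 53.4, 228.0]
ft_force: [-0.4, 0.0, -0.3]
```

```bash
J(){ grep -E "pos|force: \["; }; python3 -m jog '0 0 0.002 0 0 0 1; 0 0 0 0 0 0 1'|J; python3 -m jog '0 0 0.001 0 0 0 1; 0 0 0 0 0 0 1'|J; python3 -m jog '0 0 0.001 0 0 0 1; 0 0 0 0 0 0 1'|J
```

```text
tool_pos: [503.7, 53.4, 227.9]
ft_force: [0.0, 0.1, 0.3]
tool_pos: [503.7, 53.4, 227.8]
ft_force: [-1.5, -0.5, 2.7]
tool_pos: [503.7, 53.4, 227.7]
ft_force: [-1.6, 0.5, 3.5]
```

Key 3 is about 4.4 mm lower, and its force rises to about 3 N within 0.1 mm without it giving, so it is the latched one. I'll lift off and tap key 4 as asked.

```bash
J(){ grep -E "pos|force: \["; }; python3 -m jog '0 0 -0.08 0 0 0 1; 0 0 -0.054 0 0 0 1; 0 0 0 0 0 0 1; 0 0 0 0 0 0 1'|J; python3 -m jog '0 -0.22 0 0 0 0 1; 0 -0.22 0 0 0 0 1; 0 0 0.04 0 0 0 1; 0 0 0.03 0 0 0 1; 0 0 0 0 0 0 1'|J; python3 -m jog '0 0 0.01 0 0 0 1; 0 0 0 0 0 0 1'|J;  python3 -m jog '0 0 0.005 0 0 0 1; 0 0 0 0 0 0 1'|J; python3 -m jog '0 0 0.005 0 0 0 1; 0 0 0 0 0 0 1'|J
```

```text
tool_pos: [503.7, 53.4, 241.0]
ft_force: [-0.5, -0.3, 0.5]
tool_pos: [503.2, 10.0, 233.4]
ft_force: [-0.5, 0.1, -0.7]
tool_pos: [503.5, 9.7, 233.0]
ft_force: [0.0, 0.2, 0.9]
tool_pos: [503.5, 9.4, 232.5]
ft_force: [0.4, -0.5, 0.8]
tool_pos: [503.6, 9.4, 232.2]
ft_force: [-1.0, 0.4, 1.4]
```

```bash
J(){ grep -E "pos|force: \["; }; python3 -m jog '0 0 0.005 0 0 0 1; 0 0 0 0 0 0 1'|J; python3 -m jog '0 0 0.005 0 0 0 1; 0 0 0 0 0 0 1'|J;  python3 -m jog '0 0 0.004 0 0 0 1; 0 0 0 0 0 0 1'|J; python3 -m jog '0 0 0 0 0 0 1'|J; python3 -m jog '0 0 -0.08 0 0 0 1; 0 0 -0.03 0 0 0 1; 0 0 0 0 0 0 1; 0 0 0 0 0 0 1'|J; python3 -c "
from h import *
delta([503.6,53.4,227.8+4],179.7)"
```

```text
tool_pos: [503.6, 9.4, 231.6]
ft_force: [-1.1, 0.1, 2.3]
tool_pos: [503.6, 9.4, 231.1]
ft_force: [-0.1, 0.6, 2.6]
tool_pos: [503.5, 9.4, 230.6]
ft_force: [-0.6, 0.8, 3.1]
tool_pos: [503.5, 9.4, 230.7]
ft_force: [-0.5, -0.2, 3.1]
tool_pos: [503.4, 9.4, 241.5]
ft_force: [-0.2, -0.2, 0.4]
pos [503.4   9.4 241.5] rot [-1.8000e+02 -1.0000e-02  1.7973e+02] F [-0.22 -0.22  0.39] t 15.925 gap -0.36491338257786726
shift now-frame/100 [0.    0.44  0.097] goal-frame [0.    0.44  0.097] turn/60 [-0.     -0.0001  0.0006]
```

Key 4 gave as an up key does. Going back to key 3 to press it home, which should be at about 223.3.

```bash
J(){ grep -E "pos|force: \["; }; python3 -m jog '0 0.22 0 0 0 0 1; 0 0.22 0 0 0 0 1; 0 0 0 0 0 0 1; 0 0 0.06 0 0 0 1; 0 0 0.06 0 0 0 1'|J; python3 -m jog '0 0 0 0 0 0 1; 0 0 0 0 0 0 1'|J;  python3 -m jog '0 0 0.01 0 0 0 1; 0 0 0.01 0 0 0 1; 0 0 0 0 0 0 1'|J; python3 -m jog '0 0 0.01 0 0 0 1; 0 0 0.01 0 0 0 1; 0 0 0 0 0 0 1'|J; python3 -m jog '0 0 0.01 0 0 0 1; 0 0 0 0 0 0 1'|J
```

```text
tool_pos: [503.6, 52.8, 229.0]
ft_force: [-0.3, -0.6, -1.0]
tool_pos: [503.7, 53.1, 229.5]
ft_force: [-0.3, 0.7, -0.5]
tool_pos: [503.8, 53.4, 227.9]
ft_force: [-0.0, -0.5, 1.8]
tool_pos: [503.8, 53.4, 225.7]
ft_force: [-1.1, -1.4, 4.5]
tool_pos: [503.8, 53.4, 224.6]
ft_force: [-0.5, -2.4, 4.3]
```

```bash
J(){ grep -E "pos|force: \["; }; python3 -m jog '0 0 0.006 0 0 0 1; 0 0 0 0 0 0 1'|J;  python3 -m jog '0 0 0.004 0 0 0 1; 0 0 0 0 0 0 1'|J; python3 -m jog '0 0 0.003 0 0 0 1; 0 0 0 0 0 0 1'|J
```

```text
tool_pos: [503.8, 53.4, 223.9]
ft_force: [0.7, -0.8, 2.6]
tool_pos: [503.8, 53.4, 224.1]
ft_force: [-3.8, -1.1, 11.3]
tool_pos: [503.8, 53.4, 224.2]
ft_force: [-4.0, -0.6, 11.6]
```

```bash
J(){ grep -E "pos|force: \["; }; python3 -m jog '0 0 0.005 0 0 0 1; 0 0 0 0 0 0 1'|J;  python3 -m jog '0 0 0.005 0 0 0 1; 0 0 0 0 0 0 1'|J
```

```text
tool_pos: [503.8, 53.4, 223.8]
ft_force: [-4.1, -1.3, 12.9]
tool_pos: [503.9, 53.4, 223.5]
ft_force: [-6.3, -0.9, 15.9]
```

It snapped through (2.6 N) and then pushed back with over 11 N, as a freed key does. I'll raise the finger gradually and see whether it follows up to the 232 mm level.

```bash
J(){ grep -E "pos|force: \["; }; python3 -m jog '0 0 -0.02 0 0 0 1; 0 0 0 0 0 0 1; 0 0 0 0 0 0 1'|J;  python3 -m jog '0 0 -0.02 0 0 0 1; 0 0 0 0 0 0 1; 0 0 0 0 0 0 1'|J; python3 -m jog '0 0 -0.02 0 0 0 1; 0 0 0 0 0 0 1; 0 0 0 0 0 0 1'|J; python3 -m jog '0 0 -0.02 0 0 0 1; 0 0 0 0 0 0 1; 0 0 0 0 0 0 1'|J; python3 -m jog '0 0 -0.1 0 0 0 1; 0 0 -0.3 0 0 0 1; 0 0 -0.4 0 0 0 1; 0 0 -0.4 0 0 0 1; 0 0 -0.4 0 0 0 1'|J; python3 -m jog '0.4 0 0 0 0 0 1; 0.4 0 0 0 0 0 1; 0 0 0 0 0 0 1'|J;python3 -c "
from h import *
print(sense()['time'])
a=cv2.resize(snapshot('side')['img'][180:260,225:335,::-1],None,fx=5,fy=5,interpolation=2)
cv2.imwrite('pics/b.png',a)"
```

```text
tool_pos: [503.8, 53.4, 225.1]
ft_force: [-3.1, -0.8, 10.2]
tool_pos: [503.8, 53.4, 226.9]
ft_force: [-1.8, -1.1, 8.1]
tool_pos: [503.8, 53.4, 228.8]
ft_force: [-2.1, -1.0, 7.6]
tool_pos: [503.8, 53.4, 230.7]
ft_force: [-1.4, -0.0, 6.1]
tool_pos: [503.2, 53.5, 391.6]
ft_force: [0.6, -0.8, -0.6]
tool_pos: [421.7, 54.0, 390.1]
ft_force: [0.6, -0.0, 1.3]
21.55
```

View pics/b.png

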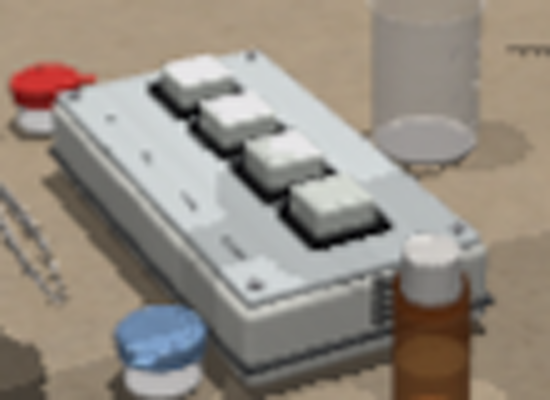

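The third key, at about (285,160), followed the finger up past 230 mm and now stands as high as the other three. The cups, tweezers, beaker and bottle have not moved, and the arm is clear of everything. Handing in.

```bash
python3 -c "
from bench import *
print(hand_in())"
```

```text
the job is handed in; nothing more can be done
None
```

I tapped all four keys lightly from left to right and found the third one latched. I then pressed it home so that it sprang up level with the others, left everything round the box where it stood, and handed the job in at about 22 s.

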